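# Put together the tiered pastry stand

## Task

Put the tiered pastry stand together on its dark base: the largest plate at the bottom, then the medium one, then the smallest, and the steel carrying knob on top, each sitting fully down, level, with the ring under it around the steel head of the piece below. The plates are porcelain: lower every piece into place instead of dropping it, tip none of them over, and leave the dessert cup and the sugar jar where they are.

Things in the scene. Friction and masses are not known exactly. Their poses are not given: they have to be found in the camera images.
- stand_base: target, fixed, its place varies: dark steel disc, 130 mm across, 12 mm thick, with a flat steel stub of dia. 44 mm at its centre, z 12 to 20 mm. Origin: centre of underside, z up. The large tier's foot ring goes over the stub (8 mm play all round); seated, its origin is 14 mm above this origin.
- tier_large: large tier, loose: white porcelain plate 160 mm across with a steel post. Origin: centre of underside, z up, round. Foot ring (inner dia. 60, outer 70) z 0 to 6 mm; plate z 6 to 14; stem dia. 16; flat head dia. 44, z 62 to 76: grip here. About 0.4 kg. Seated, the medium tier's foot ring surrounds this head (8 mm play all round), its origin 70 mm above this origin.
- tier_medium: medium tier, loose: white porcelain plate 125 mm across with a steel post. Origin: centre of underside, z up, round. Foot ring (inner dia. 60, outer 70) z 0 to 6 mm; plate z 6 to 14; stem dia. 16; flat head dia. 44, z 62 to 76: grip here. About 0.28 kg. Seated, the small tier's foot ring surrounds this head (8 mm play all round), its origin 70 mm above this origin.
- tier_small: small tier, loose: white porcelain plate 90 mm across with a steel post. Origin: centre of underside, z up, round. Foot ring (inner dia. 60, outer 70) z 0 to 6 mm; plate z 6 to 14; stem dia. 16; flat head dia. 44, z 62 to 76: grip here. About 0.18 kg. Seated, the knob's foot ring surrounds this head (8 mm play all round), its origin 70 mm above this origin.
- top_knob: carrying knob, loose: steel disc 70 mm across with a grip on top. Origin: centre of underside, z up, round. Foot ring (inner dia. 60, outer 70) z 0 to 6 mm; disc z 6 to 12; stem dia. 14; cylindrical grip dia. 30, z 30 to 50. About 0.1 kg.
- dessert_cup: bystander: a small round layered dessert in a cup, orange on top with a dark button, 61 mm across and 54 mm high, loose. Origin: centre of its underside. Leave it where it is.
- sugar_jar: bystander: a glass jar with a steel cap, 60 mm across and 85 mm high, loose. Origin: centre of its underside. Leave it where it is.

How it is judged:
At the end, for the whole second after the job is handed in: From below: base, large, medium, small tier, knob. Each within 12 mm of the axis of the piece below, seated (origin 14 mm above the base's, 70 mm above a tier's; +3/-4 mm), level within 0.05 rad, at rest, released. Cup and jar within 20 mm of their start (horizontal distance between tier_large and stand_base below 0.012 m and z of tier_large in the frame of stand_base between 0.01 and 0.017 m and angle between each of tier_large, tier_medium, tier_small, top_knob's own z axis and vertical below 0.05 rad and linear speed of each of tier_large, tier_medium, tier_small, top_knob below 0.02 m/s and angular speed of each of tier_large, tier_medium, tier_small, top_knob below 0.2 rad/s and horizontal distance between tier_medium and tier_large below 0.012 m and z of tier_medium in the frame of tier_large between 0.066 and 0.073 m and horizontal distance between tier_small and tier_medium below 0.012 m and z of tier_small in the frame of tier_medium between 0.066 and 0.073 m and horizontal distance between top_knob and tier_small below 0.012 m and z of top_knob in the frame of tier_small between 0.066 and 0.073 m and distance of each of dessert_cup, sugar_jar from where it was at the start of the episode below 0.02 m); the robot touches nothing.
It fails at once if a piece of the stand is tipped more than 0.6 rad (angle between any of tier_large, tier_medium, tier_small, top_knob's own z axis and vertical above 0.6 rad).
It fails at once if a piece of the stand is dropped (falls freely at more than 0.6 m/s, about 2 cm of fall) ((linear speed of tier_large above 0.6 m/s and contact force between the fingers and tier_large below 0.05 N) or (linear speed of tier_medium above 0.6 m/s and contact force between the fingers and tier_medium below 0.05 N) or (linear speed of tier_small above 0.6 m/s and contact force between the fingers and tier_small below 0.05 N) or (linear speed of top_knob above 0.6 m/s and contact force between the fingers and top_knob below 0.05 N)).
It fails at once if the dessert cup or the sugar jar is pushed away more than 20 mm (distance of any of dessert_cup, sugar_jar from where it was at the start of the episode above 0.02 m).
It also fails if it takes over 99 s, if anything falls off the work surface, if the arm or the gripper's body presses on something with over 40 N, if the wrist force passes 120 N, or if a joint passes its speed limit or range.

## Robot

A 6-joint arm with a two-finger parallel gripper is mounted at the origin on the work surface. World frame = base frame: x ahead of the robot, y to its left, z up, the work surface at z = 0. Lengths are in m, angles in rad, forces in N, time in s.
With the tool pointing down it reaches from about 0.325 to 0.875 m from the base axis. Payload 4.4 kg.
Tool frame: the origin (TCP) lies between the finger pads; the fingertips stand manip.tcp_to_tips ahead of it and the grasp point (between the pads) lies 3 mm ahead of it (manip.tcp_to_tips is the distance from the TCP to the fingertips, in m); z points along the fingers, y is the line along which they close (so a half turn about z gives the same grasp; the last joint's range is limited). The gripper opens to 85 mm and grips with 20 to 120 N. Pads are 22 mm wide; open, the fingers measure 114 mm over their backs; the gripper's body (76 mm by 85 mm) begins 54 mm behind the grasp point. The pads swing forward as they close: fully open they stand 13 mm farther back than shut.
Start: joints at [1.147, 0.207, 1.542, -0, 1.393, -0.15], TCP at [0.155, 0.554, 0.253] pointing down, gripper open.
Joint ranges: [-2.73, 2.73], [-0.86, 2.22], [0.23, 2.46], [-1.11, 4.25], [0.08, 2.63], [-2.82, 2.82]. Speed limits (rad/s): [2.79, 2.79, 3.14, 3.14, 3.14, 3.14].

## Interface

Orientations are given as a unit quaternion [x, y, z, w].
In Python, from plant import manip, eyes gives the robot as it stands. The module is installed in compiled form; this text tells all that it offers. Calls block until the motion is done:
- manip.move_ptp(position, orientation): joint-space move of the TCP to a pose.
- manip.servo_line(position, rate=0.15, ori=None): straight line of the TCP; ori=None keeps the orientation; rate is the mean speed in m/s.
- manip.set_joints(angles): joint-space move.
- manip.gripper_open() and manip.grasp(grasp_force=None): open the fingers fully, or close them until they stop; grasp_force is the grip in N (None keeps the last).
- manip.sleep(seconds).
- manip.solve_ik(position, orientation): joint angles nearest the present ones, or None.
- manip.get_state(): the state.
- eyes.snapshot(name): name is "side" or "top"; returns the picture (384x512x3 uint8, red, green, blue); there is no depth.
- eyes.camera_model(name): a dict with "intrinsics" (3x3 intrinsics, pixels), "position" and "rotation" of the camera in the world. Camera axes: x right, y up, looking along -z (the intrinsics and any distortion apply to the point x, -y, -z); pixel columns grow to the right and rows downward; lengths in m; the calibration is good to about 2 mm. A picture is of the moment at which its call begins. camera_model takes no time and is no camera call.
A pose or a line that the arm cannot do raises manip.IKError and nothing moves.
- manip.job_done(): hands the job in; it is judged then, once.
The state is a dict: "t": time; "joint_pos": joint angles; "joint_vel": joint speeds; "joint_efforts": joint torques, N m; "ee_pos": TCP position; "tool_rot": TCP orientation; "force": force on the tool from outside, world axes, zero at the start; "torque": the same for the moment, N m; "finger_gap": opening from 0.0 (shut) to 1.0 (fully open); "gripper_force": force on a finger pad.
Only numpy, scipy, OpenCV 4.12 (cv2) and the standard library are available. Lean on these libraries where they do the work, as an engineer would, in place of code of your own. Each camera call takes 0.05 s, during which the arm holds its last target. There are 200 camera calls.

## Working session

There is one attempt and no reset: what is moved stays moved. The work goes in short steps, each a Python script; the robot and the scene stay as the last script left them, time stands still between calls to the robot, and variables do not carry over. Pictures are saved under pics/ and viewed, at most 14 in all, crops included, and the job is handed in when it is done.

```bash
mkdir -p pics
python3 - <<'E'
from plant import manip, eyes
import cv2
for n in("top","side"):
    cv2.imwrite(f"pics/{n}0.png",eyes.snapshot(n)[:,:,::-1]); m=eyes.camera_model(n); print(n,m)
print(manip.get_state(),manip.tcp_to_tips)
E
```

```text
top {'intrinsics': array([[378.74141625,   0.        , 255.7381579 ],
       [  0.        , 378.74141625, 196.05632803],
       [  0.        ,   0.        ,   1.        ]]), 'position': array([ 0.36793669, -0.00732817,  1.00257888]), 'rotation': array([-0.06236458,  0.05351649,  0.71024262, -0.69914381])}
side {'intrinsics': array([[360.07100095,   0.        , 258.51072714],
       [  0.        , 360.07100095, 190.70620639],
       [  0.        ,   0.        ,   1.        ]]), 'position': array([0.50609176, 0.58657492, 0.67193056]), 'rotation': array([-0.00193473,  0.36744496,  0.92974517, -0.02354501])}
{'t': 0.1, 'joint_pos': array([ 1.14749395e+00,  2.07339147e-01,  1.54283694e+00,  3.58789868e-05,
        1.39351299e+00, -1.50519366e-01]), 'joint_vel': array([ 0.00115609, -0.00239591, -0.00426396,  0.00072968, -0.00158415,
       -0.00010915]), 'joint_efforts': array([-1.33807780e-04, -3.84093547e+01, -2.92547518e+01, -2.79972182e-04,
        4.81359471e-03, -3.70919807e-06]), 'ee_pos': array([0.15465364, 0.55313656, 0.2522271 ]), 'tool_rot': array([ 1.35972103e-01,  9.90712112e-01, -1.00037051e-03, -3.13568418e-04]), 'force': array([ 0.09382736, -0.1181586 ,  0.50451948]), 'torque': array([-0.03650455, -0.04508561,  0.04215456]), 'gripper_force': 0.0, 'finger_gap': 1.0013619210131253} 0.022
```

View pics/top0.png

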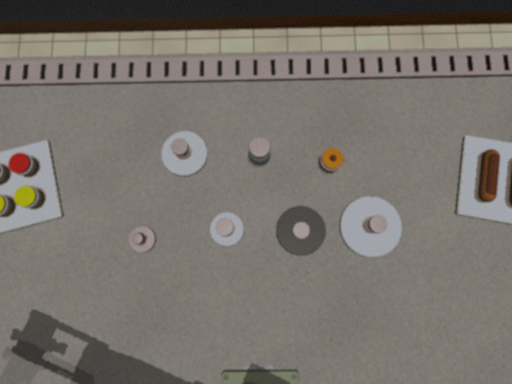

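View pics/side0.png

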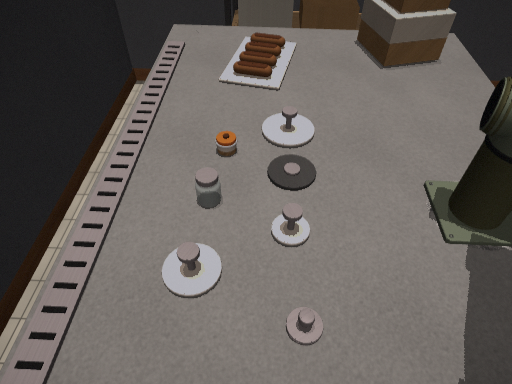

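```bash
cat > h.py <<'E'
from plant import manip, eyes
import cv2, numpy as np
from scipy.spatial.transform import Rotation as R
def ray(n,px,z):
    m=eyes.camera_model(n); K=m["intrinsics"]; d=np.linalg.inv(K)@[px[0],px[1],1]
    r=m["rotation"]; r=R.from_quat(r) if np.size(r)==4 else R.from_matrix(r)
    d=r.apply(d*[1,-1,-1]); p=m["position"]; return p+d*(z-p[2])/d[2]
def proj(n,P):
    m=eyes.camera_model(n); r=R.from_quat(m["rotation"])
    c=r.inv().apply(np.asarray(P)-m["position"])*[1,-1,-1]; q=m["intrinsics"]@c; return q[:2]/q[2]
def blob(img,seed,lo,hi,z,n,kern=5,win=70):
    """fit a circle, on plane z, to the outline of the masked blob around seed"""
    m=cv2.inRange(img,lo,hi); w=np.zeros_like(m); cv2.circle(w,tuple(map(int,seed)),win,255,-1)
    m=cv2.morphologyEx(m&w,cv2.MORPH_CLOSE,np.ones((kern,kern)))
    cs,_=cv2.findContours(m,cv2.RETR_EXTERNAL,cv2.CHAIN_APPROX_NONE)
    c=max([c for c in cs if cv2.pointPolygonTest(cv2.convexHull(c),tuple(map(float,seed)),False)>=0],key=cv2.contourArea)
    pts=np.array([ray(n,p,z)[:2] for p in cv2.convexHull(c)[:,0]],np.float32)
    (x,y),r=cv2.minEnclosingCircle(pts); e=cv2.fitEllipse(np.array([ray(n,p,z)[:2] for p in c[:,0]],np.float32))
    return np.round([*e[0],e[1][0]/2,e[1][1]/2,x,y,r],4)
E
python3 - <<'E'
from h import *
S={"top":dict(large=(371,226),medium=(184,153),small=(227,229),knob=(142,239),base=(301,231)),
"side":dict(large=(288,129),medium=(192,269),small=(291,228),knob=(304,325),base=(292,171))}
for n in S:
    i=cv2.imread(f"pics/{n}0.png")[:,:,::-1]
    h=cv2.cvtColor(i,cv2.COLOR_RGB2HSV)
    for k,s in S[n].items():
        z=dict(base=.012,knob=.012).get(k,.014); p=ray(n,s,z)[:2]
        print(n,k,"seed",p.round(4),[list(map(int,i[s[1],s[0]+d])) for d in (-10,0,10,14,22,45)])
E
```

```text
top large seed [ 0.4477 -0.2947] [[155, 157, 160], [153, 140, 138], [152, 138, 137], [152, 139, 138], [160, 163, 169], [128, 122, 117]]
top medium seed [0.653  0.1961] [[132, 129, 131], [75, 69, 67], [161, 165, 170], [160, 162, 169], [148, 149, 153], [123, 118, 113]]
top small seed [0.4458 0.0802] [[158, 147, 144], [162, 155, 151], [163, 167, 172], [162, 165, 171], [130, 128, 121], [129, 126, 119]]
top knob seed [0.4233 0.3028] [[141, 129, 125], [110, 100, 101], [158, 145, 140], [108, 103, 99], [126, 123, 116], [122, 117, 111]]
top base seed [ 0.4377 -0.1127] [[78, 75, 71], [161, 154, 150], [80, 74, 73], [78, 76, 72], [78, 77, 73], [162, 166, 171]]
side large seed [ 0.4484 -0.2865] [[180, 180, 187], [94, 84, 77], [180, 180, 187], [181, 180, 188], [179, 179, 187], [125, 118, 114]]
side medium seed [0.6526 0.201 ] [[135, 122, 112], [57, 52, 51], [179, 178, 163], [180, 180, 188], [181, 181, 187], [129, 122, 117]]
side small seed [0.4455 0.0831] [[133, 121, 110], [62, 57, 56], [180, 179, 164], [180, 179, 187], [136, 129, 124], [128, 122, 116]]
side knob seed [0.4248 0.3066] [[156, 143, 140], [59, 54, 54], [153, 138, 136], [158, 144, 141], [131, 125, 120], [129, 123, 118]]
side base seed [ 0.4396 -0.1077] [[67, 63, 62], [146, 133, 131], [68, 65, 62], [71, 68, 64], [69, 67, 63], [128, 121, 117]]
```

```bash
cat > meas.py <<'E'
from h import *
S={"top":dict(large=(371,226),medium=(186,154),small=(227,229),knob=(142,239),base=(301,231)),
"side":dict(large=(288,129),medium=(192,269),small=(291,228),knob=(304,325),base=(292,171))}
for n in S:
    i=cv2.imread(f"pics/{n}0.png")[:,:,::-1]; vis=i.copy()
    for k,s in S[n].items():
        z=dict(base=.012,knob=.012).get(k,.014)
        lo,hi=(((138,)*3,(255,)*3) if k!="base" else ((40,)*3,(97,)*3)); 
        if k=="knob": lo=(134,122,118)
        r=blob(i,s,lo,hi,z,n,win=dict(knob=22,base=34).get(k,45))
        print(n,k,r)
E
python3 meas.py
```

```text
top large [ 0.4482 -0.2949  0.0776  0.078   0.4483 -0.2948  0.0795]
top medium [0.6548 0.1972 0.0603 0.0608 0.6551 0.1976 0.0621]
top small [0.4473 0.0821 0.0429 0.0432 0.4472 0.0822 0.0444]
top knob [0.4241 0.3058 0.0324 0.0331 0.424  0.3054 0.0346]
top base [ 0.4402 -0.111   0.0631  0.064   0.4397 -0.1109  0.0652]
side large [ 0.4491 -0.2903  0.0727  0.0789  0.4493 -0.2948  0.0799]
side medium [0.6537 0.198  0.058  0.0593 0.6546 0.1963 0.0622]
side small [0.4477 0.0839 0.0387 0.042  0.4475 0.0812 0.0447]
side knob [0.4241 0.3041 0.0331 0.0333 0.4243 0.3041 0.0341]
side base [ 0.4425 -0.1072  0.0629  0.0678  0.4419 -0.107   0.0693]
```

```bash
cat >> h.py <<'E'
P=dict(large=(.4487,-.2948),medium=(.6548,.197),small=(.4474,.0817),knob=(.4241,.3048))
BASE=(.4402,-.1105); SEAT=dict(large=.014,medium=.084,small=.154,knob=.224)
def q(x,y):
    psi=np.arctan2(y,x)+np.pi/2; return R.from_euler("z",psi)*R.from_euler("x",np.pi)
def go(x,y,z): manip.move_ptp([x,y,z],q(x,y).as_quat())
def st(tag):
    s=manip.get_state(); print(tag,round(s["t"],2),s["ee_pos"].round(4),"F",s["force"].round(2),"T",s["torque"].round(2),"gap",round(s["finger_gap"],3),round(s["gripper_force"],1)); return s
def grip_z(k): return (.040 if k=="knob" else .069)+.003
def pick(k,hi,F=50):
    x,y=P[k]; g=grip_z(k)
    go(x,y,max(.2,g+.12)); manip.servo_line([x,y,g],rate=.12); st("at")
    manip.grasp(F); st("grip"); manip.servo_line([x,y,g+.02],rate=.05); manip.sleep(.2); st("lift")
    manip.servo_line([x,y,hi],rate=.15)
def place(k,target,dz=0.,step=.002):
    """lower over target until touch (or 3 mm beyond nominal)"""
    x,y=target; z0=SEAT[k]+grip_z(k)+dz
    manip.servo_line([x,y,z0+.015],rate=.1); manip.sleep(.3); f0=st("hover")["force"][2]
    z=z0+.008
    while z>z0-.003:
        manip.servo_line([x,y,z],rate=.03); manip.sleep(.08)
        f=manip.get_state()["force"][2]-f0
        if f>2.5: break
        z-=step/2
    st(f"touch dz={z-z0:.4f} f={f:.1f}")
E
python3 - <<'E'
from h import *
for z in (.35,.45,.42): print(z, manip.solve_ik([*BASE,z],q(*BASE).as_quat()), manip.solve_ik([*P["medium"],z],q(*P["medium"]).as_quat()))
pick("large",.19)
cv2.imwrite("pics/s1.png",cv2.resize(eyes.snapshot("side")[60:200,200:400,::-1],None,fx=3,fy=3))
E
```

```text
0.35 [-0.43702898 -0.12048108  1.68387992  0.          1.57819382 -0.19108842] [ 0.16584327  0.39105368  1.11058437  0.          1.6399546  -0.12639795]
0.45 [-0.43702898 -0.13819173  1.50189251  0.          1.77789187 -0.19108842] [ 0.16584327  0.38651534  0.91961351  0.          1.8354638  -0.12639795]
0.42 [-0.43702898 -0.13761723  1.56040992  0.          1.71879996 -0.19108842] [ 0.16584327  0.38300353  0.98339504  0.          1.77519409 -0.12639795]
at 4.47 [ 0.4493 -0.2954  0.0729] F [ 0.02 -0.37 -0.11] T [-0.01 -0.04  0.04] gap 0.999 0.0
grip 4.94 [ 0.4493 -0.2953  0.0728] F [0.16 0.14 2.6 ] T [ 0.07  0.07 -0.01] gap 0.499 50.4
lift 5.69 [ 0.4484 -0.2945  0.0916] F [ 0.5   0.83 -5.6 ] T [-0.05  0.   -0.01] gap 0.495 51.3
```

View pics/s1.png

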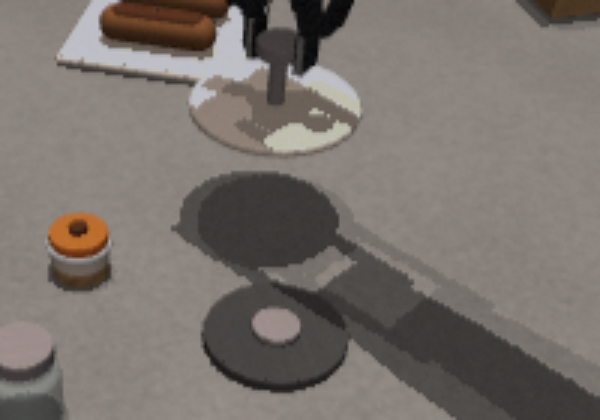

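The large tier hangs level from the fingers at crop (275,70), with the base clear at (275,330). Next I place it.

Run:
```python
from h import *
go(*BASE,.19); place("large",BASE)
cv2.imwrite("pics/s2.png",cv2.resize(eyes.snapshot("side")[60:200,200:400,::-1],None,fx=3,fy=3))
```

```text
hover 8.65 [ 0.4405 -0.1106  0.1015] F [-0.53  0.6  -5.23] T [-0.01  0.   -0.01] gap 0.498 51.4
touch dz=-0.0000 f=10.5 11.78 [ 0.4404 -0.1106  0.0867] F [-2.59  2.26  5.29] T [0.27 0.7  0.06] gap 0.496 52.3
```

View pics/s2.png

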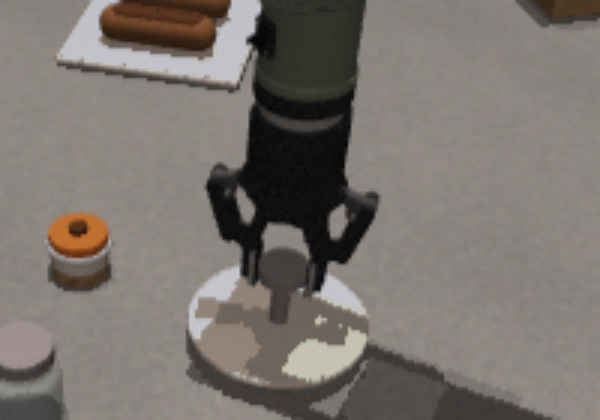

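Contact came exactly at the seated height, with the plate level at crop (278,320). I release it and measure.

```bash
cat >> h.py <<'E'
def release(up):
    manip.gripper_open(); s=st("open"); p=s["ee_pos"]; manip.servo_line([p[0],p[1],p[2]+up],rate=.12)
def locate(z_plate,R_,tag,white=True):
    for n in("top","side"):
        i=eyes.snapshot(n); cv2.imwrite(f"pics/{tag}_{n}.png",i[:,:,::-1])
        s=proj(n,[*BASE,z_plate])
        try: print(n,blob(i,s,(138,)*3,(255,)*3,z_plate,n,win=int(R_*1.5*500)))
        except Exception as e: print(n,"fail",e)
E
python3 - <<'E'
from h import *
release(.12); go(*P["medium"],.2)
locate(.028,.08,"L")
E
```

```text
open 12.33 [ 0.4403 -0.1106  0.086 ] F [-0.15  0.29  0.43] T [-0.02 -0.02  0.02] gap 0.999 0.0
top [ 0.444  -0.0967  0.1237  0.133   0.4451 -0.1095  0.1552]
side [ 0.4389 -0.1543  0.1578  0.2361  0.4462 -0.1547  0.2384]
```

```bash
sed -i 's/win=int(R_\*1.5\*500)/win=int(R_*1.2*f\/d)/; s/        s=proj(n,\[\*BASE,z_plate\])/        s=proj(n,[*BASE,z_plate]); m=eyes.camera_model(n); f=m["intrinsics"][0,0]; d=np.linalg.norm(m["position"]-[*BASE,z_plate])/' h.py
python3 - <<'E'
from h import *
for n in("top","side"):
    i=cv2.imread(f"pics/L_{n}.png")[:,:,::-1]; s=proj(n,[*BASE,.028])
    print(n,s,blob(i,s,(138,)*3,(255,)*3,.028,n,win=38 if n=="top" else 42))
E
```

```text
top [300.74025488 229.59121002] [ 0.4435 -0.1057  0.0865  0.0919  0.4435 -0.109   0.0968]
side [292.23688999 165.84205621] [ 0.4402 -0.1326  0.1095  0.1632  0.4404 -0.133   0.165 ]
```

View pics/L_top.png

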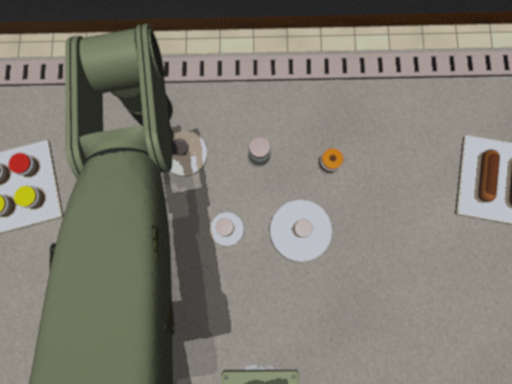

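The large plate sits centred on the base at (301,230), its head at (304,228). The exposure shifted, so I switch to a colour-difference mask.

```bash
cat >> h.py <<'E'
def plate(n,i,c,z,R_):
    i=i.astype(int); w=((i[:,:,2]-i[:,:,0]>1)&(i.sum(2)>380)).astype(np.uint8)*255
    m=eyes.camera_model(n); d=np.linalg.norm(m["position"]-[*c,z])
    return blob(cv2.merge([w,w,w]),proj(n,[*c,z]),(128,)*3,(255,)*3,z,n,win=int(R_*1.25*m["intrinsics"][0,0]/d),kern=7)
E
python3 - <<'E'
from h import *
for n in("top","side"):
    print(n,plate(n,cv2.imread(f"pics/L_{n}.png")[:,:,::-1],BASE,.028,.08))
E
```

```text
top [ 0.4397 -0.1098  0.0775  0.0777  0.4396 -0.1097  0.0791]
side [ 0.4414 -0.1054  0.0709  0.0784  0.4407 -0.1105  0.0778]
```

Large tier centred at (0.440, -0.110). On to the medium one.

Run:
```python
from h import *
pick("medium",.26); T=(.440,-.110)
go(*T,.26); place("medium",T)
cv2.imwrite("pics/s3.png",cv2.resize(eyes.snapshot("side")[60:200,200:400,::-1],None,fx=3,fy=3))
```

```text
at 16.45 [0.6558 0.1972 0.0733] F [-1.   -0.12 -0.29] T [-0.05 -0.02  0.05] gap 0.998 0.0
grip 16.93 [0.6551 0.197  0.0729] F [-2.25 -0.83  4.93] T [-0.    0.22  0.03] gap 0.496 50.5
lift 17.68 [0.6544 0.1969 0.0914] F [-0.27 -0.38 -2.63] T [ 0.02  0.04 -0.02] gap 0.498 51.0
hover 21.68 [ 0.4403 -0.1101  0.1715] F [ 0.77  0.06 -3.22] T [-0.04 -0.02 -0.01] gap 0.493 51.0
touch dz=0.0000 f=9.2 24.82 [ 0.4404 -0.1102  0.1568] F [-2.55  0.63  5.99] T [ 0.15  0.4  -0.01] gap 0.494 51.6
```

View pics/s3.png

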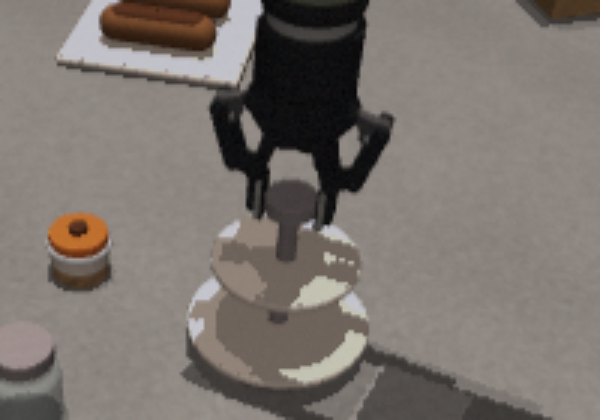

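The medium tier is down on the large tier's head, level at crop (285,260). I release it, check its centre, then fetch the small tier.

Run:
```python
from h import *
release(.1); go(.45,.2,.26)
for n in("top","side"):
    i=eyes.snapshot(n); cv2.imwrite(f"pics/M_{n}.png",i[:,:,::-1])
    print(n,plate(n,i,(.44,-.11),.098,.0625))
    for k in("small","knob"): 
        if k=="small": print(k,plate(n,i,P[k],.014,.045))
```

```text
open 25.37 [ 0.44   -0.11    0.1559] F [ 0.38 -0.02  0.01] T [-0.02 -0.04 -0.03] gap 0.998 0.0
top [ 0.4367 -0.1042  0.0689  0.0716  0.435  -0.1024  0.0731]
small [0.447  0.0818 0.0423 0.0429 0.447  0.0818 0.0441]Traceback (most recent call last):
  File "<stdin>", line 5, in <module>
  File "h.py", line 55, in plate
    return blob(cv2.merge([w,w,w]),proj(n,[*c,z]),(128,)*3,(255,)*3,z,n,win=int(R_*1.25*m["intrinsics"][0,0]/d),kern=7)
  File "h.py", line 16, in blob
    c=max([c for c in cs if cv2.pointPolygonTest(cv2.convexHull(c),tuple(map(float,seed)),False)>=0],key=cv2.contourArea)
ValueError: max() iterable argument is empty
```

View pics/M_side.png

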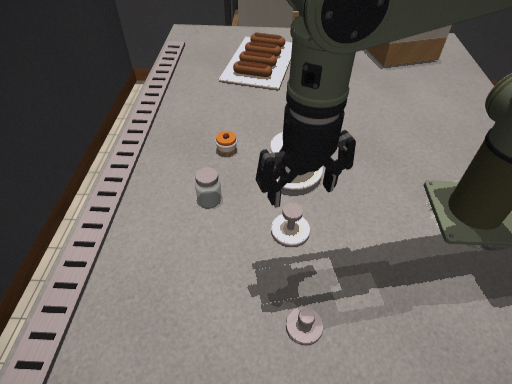

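The arm blocks the stack at (300,150) in the side view. White on white also defeats the plate mask, so I use the pink head disc in the top view instead.

```bash
cat >> h.py <<'E'
def head(n,i,c,z,R_=.022):
    i=i.astype(int); w=((i[:,:,0]-i[:,:,2]>3)).astype(np.uint8)*255
    m=eyes.camera_model(n); d=np.linalg.norm(m["position"]-[*c,z])
    return blob(cv2.merge([w,w,w]),proj(n,[*c,z]),(128,)*3,(255,)*3,z,n,win=int(R_*1.7*m["intrinsics"][0,0]/d),kern=3)
E
python3 - <<'E'
from h import *
L=cv2.imread("pics/L_top.png")[:,:,::-1]; M=cv2.imread("pics/M_top.png")[:,:,::-1]
print(head("top",L,(.44,-.11),.09)); print(head("top",M,(.44,-.11),.16)); print(head("top",M,P["small"],.076))
cv2.imwrite("pics/m.png",cv2.resize(M[180:280,190:350,::-1],None,fx=4,fy=4))
E
```

```text
[ 0.4393 -0.1066  0.0198  0.0239  0.4399 -0.1066  0.0242]
[ 0.4383 -0.1064  0.0202  0.0243  0.439  -0.1062  0.0247]
[0.4462 0.0803 0.0199 0.0225 0.4459 0.0796 0.0235]
```

View pics/m.png

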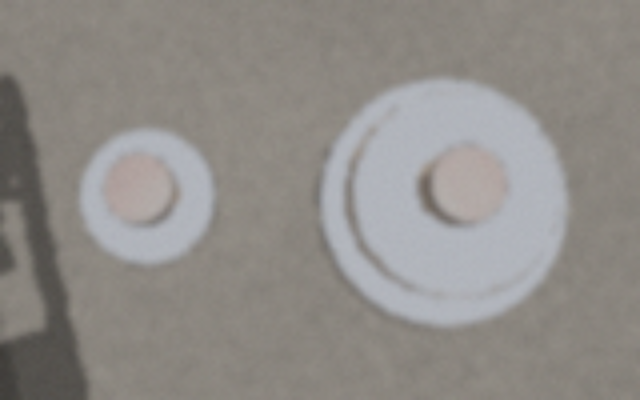

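The medium plate lies evenly on the large one, with its head at crop (467,183). The large and medium head centres agree within 1 mm, so I carry on with the small tier.

Run:
```python
from h import *
pick("small",.33); T=(.440,-.110)
go(*T,.33); place("small",T)
cv2.imwrite("pics/s4.png",cv2.resize(eyes.snapshot("side")[60:200,200:400,::-1],None,fx=3,fy=3))
```

```text
at 29.44 [0.4482 0.0818 0.0728] F [ 0.52 -0.4   0.52] T [-0.03 -0.01 -0.02] gap 1.001 0.0
grip 29.92 [0.4478 0.0817 0.0727] F [-1.37 -0.04  5.49] T [ 0.02  0.28 -0.01] gap 0.493 50.1
lift 30.67 [0.4471 0.0817 0.0917] F [-0.05  1.09 -1.47] T [ 0.04 -0.01 -0.05] gap 0.5 50.8
hover 34.53 [ 0.4403 -0.1101  0.2415] F [-0.12  0.06 -1.4 ] T [-0.03 -0.01 -0.03] gap 0.496 50.8
touch dz=0.0000 f=5.5 37.67 [ 0.4404 -0.1102  0.2267] F [-0.19  0.86  4.07] T [ 0.03  0.09 -0.01] gap 0.49 51.0
```

View pics/s4.png

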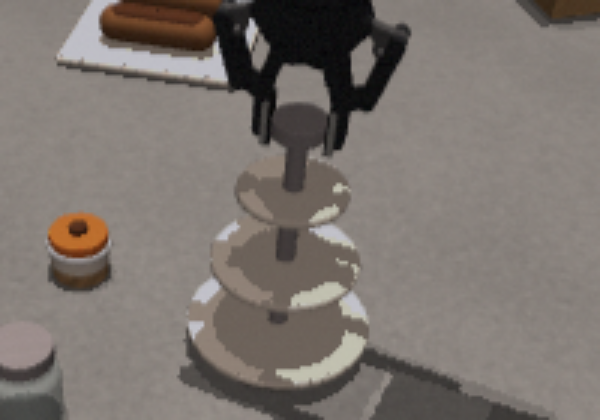

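All three tiers are stacked and level, the small plate at crop (293,188). Next, the knob.

Run:
```python
from h import *
release(.1); go(*P["knob"],.25)
i=eyes.snapshot("top"); print(head("top",i,(.44,-.11),.23))
pick("knob",.37,40); T=(.440,-.110)
go(*T,.37); place("knob",T)
cv2.imwrite("pics/s5.png",cv2.resize(eyes.snapshot("side")[30:200,200:400,::-1],None,fx=3,fy=3))
```

```text
open 38.22 [ 0.4399 -0.11    0.2258] F [ 0.5  -0.11 -0.25] T [-0.    0.   -0.05] gap 1.0 0.0
[ 0.4384 -0.1061  0.0203  0.0249  0.4389 -0.1059  0.0251]
at 42.58 [0.4248 0.3052 0.0438] F [-0.03  0.87  0.04] T [-0.01 -0.04 -0.01] gap 1.002 0.0
grip 43.14 [0.4243 0.3049 0.0434] F [-0.45  0.56  3.51] T [-0.08  0.15  0.01] gap 0.336 39.4
lift 43.89 [0.4238 0.3046 0.0627] F [ 0.57  0.62 -0.83] T [ 0.03  0.05 -0.  ] gap 0.338 39.5
hover 48.96 [ 0.4402 -0.1101  0.2825] F [-0.65 -0.3  -1.53] T [0.01 0.01 0.  ] gap 0.34 39.5
touch dz=0.0000 f=2.9 52.09 [ 0.4402 -0.1101  0.2673] F [-0.48  0.62  1.41] T [0.01 0.08 0.02] gap 0.336 39.7
```

View pics/s5.png

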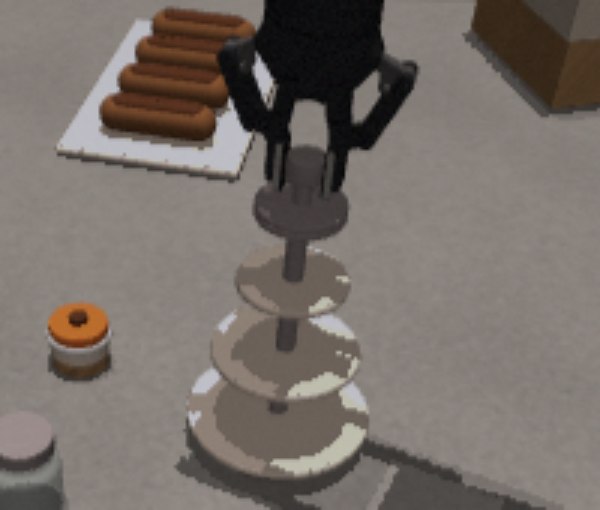

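The knob is seated over the small tier's head at crop (300,205). I release it, back off and check.

Run:
```python
from h import *
release(.09); go(.45,.3,.36); manip.sleep(.5)
a=eyes.snapshot("side")[40:200,180:380,::-1]; b=eyes.snapshot("top")[140:300,220:420,::-1]
cv2.imwrite("pics/f.png",cv2.resize(np.hstack([a,b]),None,fx=2,fy=2)); st("end")
```

```text
open 52.73 [ 0.44  -0.11   0.267] F [ 0.3  -0.93 -0.33] T [-0.02 -0.04  0.  ] gap 1.002 0.0
end 55.75 [0.45   0.2999 0.36  ] F [-0.13 -0.61 -0.64] T [ 0.01 -0.08  0.02] gap 0.997 0.0
```

View pics/f.png

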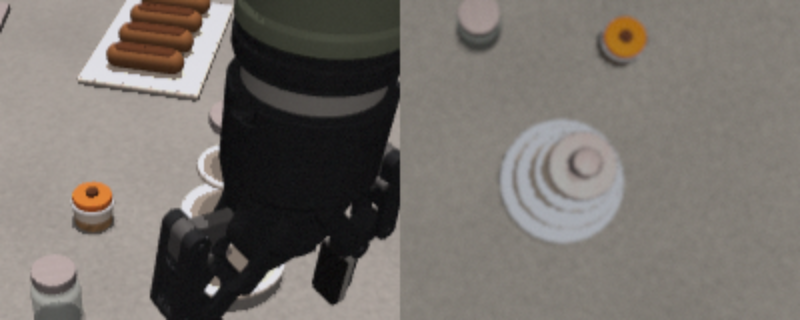

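The top view shows the stack regular and complete, with the knob at (583,163), and the cup and jar in place. I hand it in.

```bash
python3 -c "
from plant import manip
print(manip.job_done())"
```

```text
the job is handed in; nothing more can be done
None
```

The pastry stand is assembled on its base (large, medium and small tier, then the knob), each piece touching down at its seated height, with cup and jar left alone; the job was handed in at about 56 s, and no verdict came back.

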